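# Clamp and punch a brass strip through the guard

## Robot

A 6-joint arm with a two-finger parallel gripper is mounted at the origin on the work surface. World frame = base frame: x ahead of the robot, y to its left, z up, the work surface at z = 0. Lengths are in m, angles in degrees, forces in N, time in s.
With the tool pointing down it reaches from about 0.35 to 0.8 m from the base axis. Payload 7.3 kg.
Tool frame: the origin (TCP) lies at the centre of the arm's flange, where the gripper is bolted on; the fingertips stand 173 mm ahead of it and the grasp point (between the pads) lies 155 mm ahead of it; z points along the fingers, y is the line along which they close (so a half turn about z gives the same grasp; the last joint's range is limited). The gripper opens to 85 mm and grips with 20 to 120 N. Pads are 22 mm wide; open, the fingers measure 114 mm over their backs; the gripper's body (76 mm by 85 mm) begins 54 mm behind the grasp point. The pads swing forward as they close: fully open they stand 13 mm farther back than shut.
Start: joints at [67.895, 19.595, 87.324, -0, 73.075, -8.365], TCP at [0.125, 0.51, 0.405] pointing down, gripper open.
Joint ranges: [-145.02, 145.02], [-44.19, 115.74], [2.07, 154.8], [-57.11, 237.11], [16.16, 152.29], [-177.93, 177.93]. Speed limits (degrees/s): [147.25, 147.25, 180, 180, 180, 180].

## Interface

Orientations are given as [roll, pitch, yaw] about the fixed x, y, z axes, in that order (R = Rz(yaw) Ry(pitch) Rx(roll)).
In Python, from station import bot, snapshot, camera_model, nets gives the robot as it stands. The module is installed in compiled form; this text tells all that it offers.
- The arm moves only by the tool servo_tool, never from a script. Its argument "increments" is a list that holds one entry, the list of rows, each a list of 5 numbers: the closure, from -1 (fully open) to 1 (shut), then the shift along the tool's x, y, z in cm, then the turn about the tool's z in rad. A call has exactly 8 rows; each row shifts and turns the commanded pose from where the row before left it, along the tool's axes as they then stand; what a row does not reach is not made up. A row lasts 1/10 s, in which the tool goes at most 50 mm and 8.59 degrees, less where a joint would pass 70% of its speed; a pose out of reach is approached as far as the arm can. A call with a gripper value outside its range is refused whole. The fingers move at their own pace and stop on an object; the grip force is fixed at half the most. Time passes only in rows, so rows that do not move let the fingers close, or fill a call up. It gives the time, the measured TCP pose, the force, the opening and the grip force at its end, in the units of the state.
- bot.get_obs(): the state, without advancing time (a new reading comes with each control period).
- snapshot(name): name is "side" or "top" or "wrist"; returns the picture (480x640x3 uint8, red, green, blue); there is no depth.
- camera_model(name): a dict with "camera_matrix" (3x3 intrinsics, pixels), "extrinsics" (4x4, takes a point from camera to world coordinates); the wrist camera has in their place "mount" (4x4, takes a point from camera to tool coordinates, whose origin is the TCP and whose axes are the flange's). Camera axes: x right, y up, looking along -z (the intrinsics and any distortion apply to the point x, -y, -z); pixel columns grow to the right and rows downward; lengths in m; the calibration is good to about 2 mm. A picture is of the moment at which its call begins: read the wrist's pose just before it. camera_model takes no time and is no camera call.
- bot.hand_in(): hands the job in; it is judged then, once.
Trained networks look in the newest picture that a camera, given by its name, has taken for a name from the list of things; names that differ only in an ending like _2 or _b are one class to them, and where a whole thing is asked for, a point or a joint stands for the part that bears it (a point fixed in the world has none). Each returns a list of dicts, best first, with "confidence" (0 to 1); they miss things now and then, are a little off and sometimes report something else, mostly with a low value. They report only what shows in the picture. A call takes as long as a camera call.
- nets.masks_of(name, camera): "region" (480x640 bool, what is visible of it).
- nets.tip_of(name, camera): "point" ([x, y, z] in m, in the coordinates of the camera as it stood for that picture, good to about 4 mm: a listed point, or the origin of a listed thing).
The state is a dict: "t": time; "qpos": joint angles; "qvel": joint speeds; "joint_torque": joint torques, N m; "eef_pos": TCP position; "tool_rot": TCP orientation; "wrist_force": force on the tool from outside, world axes, zero at the start; "wrist_torque": the same for the moment, N m; "grip_width": finger opening in m; "gripper_force": force on a finger pad.
Only numpy, scipy, OpenCV 4.12 (cv2) and the standard library are available. Lean on these libraries where they do the work, as an engineer would, in place of code of your own. Each camera call takes 0.05 s, during which the arm holds its last target. There are 200 camera calls.

## Task

On the guarded bench press, reach down through the guard's window over the lever with the flat rectangular paddle and press that lever fully down, so that it stays down and clamps the brass strip; only then reach through the other window and press the lever with the round knob fully down to punch the strip, hold it at the bottom for about half a second, and let it come back up. Just press with the fingers: pick nothing up, do not touch the guard, and leave the loose things around and on the press where they are.

Things in the scene. Friction and masses are not known exactly. Their poses are not given: they have to be found in the camera images.
- guard: grey steel guard over the press, level. Origin: middle of the roof's top face, 145 mm above the table, midway between its two windows; x away from the robot, y left, z up; yaw up to 0.3. Windows: x -50 to 50 mm, y 13 to 97 and -97 to -13 mm, a lever head at y = 55 and -55. Roof 4 mm thick, solid clear panel beyond (to x = 165); front sheet and side rails below.
- clamp_head (a point): centre of the top face of the rectangular paddle (pale wood, 44 mm along x by 56 mm along y) at the near end of the clamp lever, about 10 mm below the guard's roof when up and about 38 mm below it when fully down. It moves with the lever. Which of the two windows it is under varies.
- punch_head (a point): centre of the top face of the round knob (pale wood, 36 mm diameter) at the near end of the punch lever, under the other window; the same heights. It moves with the lever.
- clamp_lever (a joint): angle of the clamp lever, rad: 0 raised, 0.2 fully down against its stop. Hinge 140 mm beyond the paddle (guard +x). Stiff hinge: it stays where it is left; about 5 N on the paddle moves it. It may start a little down (up to 0.05).
- punch_lever (a joint): angle of the punch lever, rad: 0 raised, 0.2 fully down against its stop. Hinge 140 mm beyond the knob (guard +x). A spring brings it back up: about 4 N on the knob starts it and 9 N holds it fully down.
- die: steel punch bit standing on the left apron of the press bed, 28 mm diameter, 60 mm high; loose, to be left alone. Origin at its underside.
- tin: small closed aluminium can standing on the right apron of the press bed, 44 mm diameter, 50 mm high; loose, to be left alone. Origin at its underside.
- ferrule: brass tube standing on the left apron of the press bed, 40 mm diameter, 30 mm high; loose, to be left alone. Origin at its underside.
- hammer: hammer lying on the table left of the press; loose, to be left alone. Origin at its underside.
- driver: screwdriver lying on the table right of the press; loose, to be left alone. Origin at its underside.
- jar: amber jar with a steel lid standing left of the press, 60 mm diameter, 80 mm high; loose, to be left alone. Origin at its underside.
- block: wooden block right of the press, 70 by 50 by 40 mm; loose, to be left alone. Origin at its underside.

How it is judged:
By the outcome, as a careful person would: the job done as asked, in the order asked, and still so for the second after the job is handed in, with the robot touching nothing.
It also fails if it takes over 45 s, if anything falls off the work surface, if the arm or the gripper's body presses on something with over 40 N, if the wrist force passes 120 N, or if a joint passes its speed limit or range.

## Working session

There is one attempt and no reset: what is moved stays moved. The work goes in short steps, Python scripts to look and compute and a tool call to move; the robot and the scene stay as the last step left them, time stands still between calls to the robot, and variables do not carry over. Pictures are saved under pics/ and viewed, at most 10 in all, crops included, and the job is handed in when it is done.

Besides the shell and the picture viewer there is one more tool, called by a JSON object that holds its "fn" and its "kwargs". servo_tool: Moves the arm, as the interface text tells. Its arguments: {"type":"object","properties":{"increments":{"type":"array","items":{"type":"array","items":{"type":"array","items":{"type":"number"}}}}},"required":["increments"]}

```bash
mkdir -p pics; cat > h.py <<'E'
import numpy as np, cv2
from scipy.spatial.transform import Rotation as R
from station import bot, snapshot, camera_model, nets
def T_tool():
    o=bot.get_obs(); T=np.eye(4)
    T[:3,:3]=R.from_euler('xyz',o['tool_rot'],degrees=True).as_matrix(); T[:3,3]=o['eef_pos']; return T
def ext(name):
    m=camera_model(name)
    return T_tool()@m['mount'] if name=='wrist' else m['extrinsics']
def look(name,save=None,things=()):
    E=ext(name); im=snapshot(name)
    if save: cv2.imwrite('pics/'+save,im[:,:,::-1])
    for n in things:
        for d in nets.tip_of(n,name)[:2]:
            print(name,n,round(d['confidence'],2),np.round((E@np.r_[d['point'],1])[:3],4))
    return im,E
E
python3 - <<'E'
from h import *
o=bot.get_obs(); print(o['t'],o['eef_pos'],o['tool_rot'],o['grip_width'])
for c in('top','side'): look(c,c+'0.png',['guard','clamp_head','punch_head','die','tin'])
E
```

```text
0.0 [0.12459966 0.50984813 0.40403862] [-1.79912875e+02 -1.21098638e-02  1.66263563e+02] 0.08528540698307985
top guard 0.7 [0.5023 0.0641 0.1463]
top clamp_head 0.77 [0.5019 0.1184 0.133 ]
top punch_head 0.63 [0.5069 0.01   0.1321]
top die 0.44 [0.4854 0.2277 0.0189]
top tin 0.66 [0.5029 0.0661 0.1465]
top tin 0.56 [ 0.5239 -0.0981  0.0202]
side guard 0.86 [0.4981 0.0652 0.1448]
side clamp_head 0.73 [0.4974 0.1205 0.1317]
side punch_head 0.68 [ 0.5195 -0.0982  0.024 ]
side punch_head 0.59 [0.5109 0.0105 0.14  ]
side tin 0.82 [ 0.5152 -0.1002  0.0214]
```

View pics/top0.png

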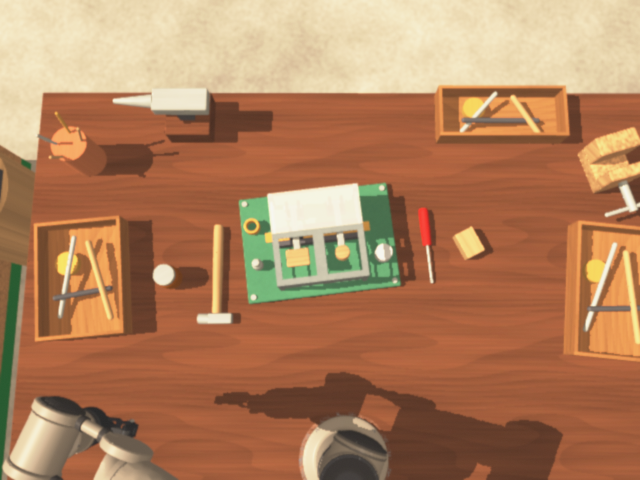

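View pics/side0.png

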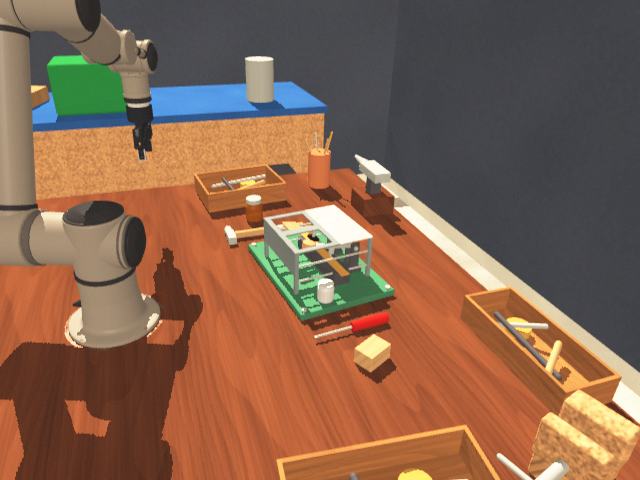

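The top view shows the press with the paddle in the left window at (297,257) and the knob in the right window at (343,252). The guard is yawed about +5°. The side view agrees: the jar and hammer are on the left, the tin is at (326,290), and the way in from above is clear.

{"fn": "servo_tool", "kwargs": {"increments": [[[1,-4,-2.5,0,0],[1,-4,-2.5,0,0],[1,-4,-2.5,0,0],[1,-4,-2.5,0,0],[1,-4,-2.5,0,0],[1,-4,-2.5,0,0],[1,-4,-2.5,0,0],[1,-4,-2.5,0,0]]]}}

```text
t: 1.4
eef_pos: [0.389, 0.2381, 0.405]
tool_rot: [180.0, 0.0, 166.3]
wrist_force: [0.9, 0.8, 1.1]
grip_width: 0.0
gripper_force: 0.0
```

{"fn": "servo_tool", "kwargs": {"increments": [[[1,-3,-2.2,0,0],[1,-3,-2.2,0,0],[1,-3,-2.2,0,0],[1,0,0,0,-0.085],[1,0,0,0,-0.085],[1,0,0,0,-0.085],[1,0,0,0,-0.085],[1,0,0,0,0]]]}}

```text
t: 2.2
eef_pos: [0.4598, 0.1542, 0.4047]
tool_rot: [180.0, 0.0, -174.2]
wrist_force: [-0.3, 0.4, -0.4]
grip_width: -0.0001
gripper_force: 0.0
```

```bash
python3 - <<'E'
from h import *
o=bot.get_obs(); print(o['t'],o['eef_pos'],o['tool_rot'],o['grip_width'],o['wrist_force']); print(camera_model('wrist')['mount'])
look('wrist','w1.png',['guard','clamp_head','punch_head'])
E
```

```text
2.2 [0.459786   0.15416123 0.40474407] [ 1.79995384e+02  6.63568284e-03 -1.74226471e+02] -6.0546144606927086e-05 [-0.26448347  0.42756583 -0.37224083]
[[ 4.27055178e-04  9.48436338e-01  3.16967395e-01  8.09649191e-02]
 [ 9.99999647e-01 -1.75558081e-04 -8.22006832e-04  1.33585714e-03]
 [-7.23974962e-04  3.16967634e-01 -9.48436078e-01  3.07507243e-02]
 [ 0.00000000e+00  0.00000000e+00  0.00000000e+00  1.00000000e+00]]
wrist guard 0.76 [0.4992 0.0699 0.1477]
wrist clamp_head 0.9 [0.4962 0.1208 0.1347]
wrist punch_head 0.67 [0.5102 0.012  0.1321]
```

View pics/w1.png

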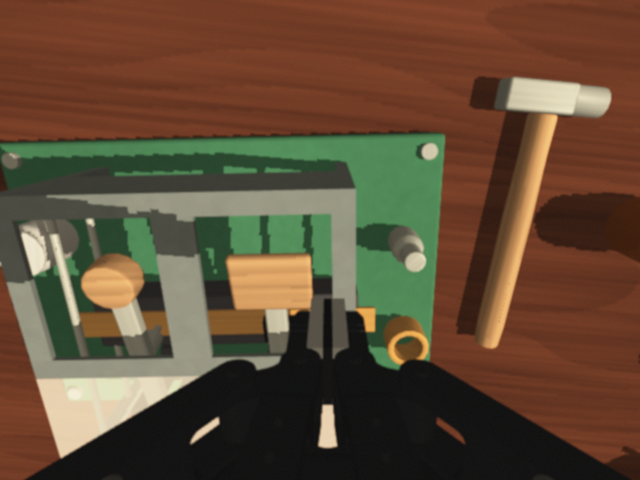

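The wrist picture shows the paddle at (270,282) inside its window, whose roof opening runs from about (196,216) to (332,213). The knob is at (113,280). The guard's edges line up with the tool, so its yaw is about 5.8°.

```bash
python3 - <<'E'
from h import *
E=ext('wrist');K=camera_model('wrist')['camera_matrix']
def ray(u,v,z):
    d=np.linalg.inv(K)@[u,v,1]; d=E[:3,:3]@(d*[1,-1,-1]); return np.round(E[:3,3]+d*(z-E[2,3])/d[2],4)
for p in[(196,216),(332,213),(210,357),(152,217),(172,356)]: print('roof',p,ray(*p,.145))
for p in[(228,255),(311,253),(238,310),(311,305)]: print('paddle',p,ray(*p,.134))
print('knob',ray(113,280,.134))
Rg=R.from_euler('z',5.8,degrees=True).as_matrix()
g=np.array([.4995,.066,.145])
for y in(.055,-.055): print('expected head',g+Rg@[0,y,0])
T=T_tool()
for h in([.4975,.120,.134],[.510,.011,.134]): print('tool delta cm',100*T[:3,:3].T@(np.array(h)-T[:3,3])-[0,0,17.3])
E
```

```text
roof (196, 216) [0.4478 0.0748 0.145 ]
roof (332, 213) [0.4378 0.1565 0.145 ]
roof (210, 357) [0.5475 0.0836 0.145 ]
roof (152, 217) [0.4511 0.0482 0.145 ]
roof (172, 356) [0.5492 0.0577 0.145 ]
paddle (228, 255) [0.4756 0.092  0.134 ]
paddle (311, 253) [0.4689 0.146  0.134 ]
paddle (238, 310) [0.5156 0.0996 0.134 ]
paddle (311, 305) [0.5068 0.1493 0.134 ]
knob [0.5012 0.0156 0.134 ]
expected head [0.4939419  0.12071844 0.145     ]
expected head [0.5050581  0.01128156 0.145     ]
tool delta cm [-3.41890141 -3.78259944  9.77236815]
tool delta cm [ -3.58919044 -14.75271799   9.77158741]
```

{"fn": "servo_tool", "kwargs": {"increments": [[[1,-1.5,-1.8,0,0],[1,-1.5,-1.8,0,0],[1,0,0,1.5,0],[1,0,0,2,0],[1,0,0,2,0],[1,0,0,1.5,0],[1,0,0,0,0],[1,0,0,0,0]]]}}

```text
t: 3.2
eef_pos: [0.4934, 0.1215, 0.335]
tool_rot: [180.0, 0.0, -174.3]
wrist_force: [0.5, -0.8, -0.1]
grip_width: -0.0005
gripper_force: 0.0
```

```bash
python3 - <<'E'
from h import *
look('wrist','w2.png',['clamp_head','punch_head'])
E
```

```text
wrist clamp_head 0.62 [0.4929 0.1204 0.1323]
wrist punch_head 0.74 [0.507  0.0129 0.1303]
```

View pics/w2.png

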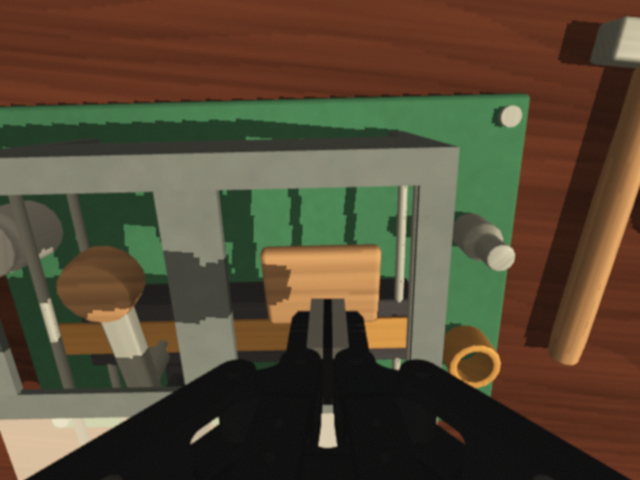

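The closed tips at (328,305) are over the middle of the paddle at (321,282), clear of the window edges. Descending.

{"fn": "servo_tool", "kwargs": {"increments": [[[1,0,0,1,0],[1,0,0,1,0],[1,0,0,0.5,0],[1,0,0,0.5,0],[1,0,0,0.4,0],[1,0,0,0.4,0],[1,0,0,0.4,0],[1,0,0,0.2,0]]]}}

```text
t: 4.15
eef_pos: [0.493, 0.1214, 0.2903]
tool_rot: [180.0, -0.0, -174.3]
wrist_force: [-3.9, -0.8, 5.5]
grip_width: -0.0
gripper_force: 2.1
```

{"fn": "servo_tool", "kwargs": {"increments": [[[1,0,0,0.3,0],[1,0,0,0.3,0],[1,0,0,0.2,0],[1,0,0,0.2,0],[1,0,0,0.1,0],[1,0,0,0.1,0],[1,0,0,0,0],[1,0,0,0,0]]]}}

```text
t: 4.95
eef_pos: [0.493, 0.1214, 0.2802]
tool_rot: [-180.0, 0.0, -174.2]
wrist_force: [-8.4, -1.0, 18.1]
grip_width: -0.0001
gripper_force: 9.1
```

{"fn": "servo_tool", "kwargs": {"increments": [[[1,0,0,0.1,0],[1,0,0,0.1,0],[1,0,0,0,0],[1,0,0,0,0],[1,0,0,0,0],[1,0,0,0,0],[1,0,0,0,0],[1,0,0,0,0]]]}}

```text
t: 5.75
eef_pos: [0.4929, 0.1214, 0.2799]
tool_rot: [-180.0, 0.1, -174.2]
wrist_force: [-15.0, -2.1, 33.7]
grip_width: 0.0
gripper_force: 16.9
```

The force rises without further travel, so the paddle is on its stop. Going straight up.

{"fn": "servo_tool", "kwargs": {"increments": [[[1,0,0,-0.5,0],[1,0,0,-1,0],[1,0,0,-1.5,0],[1,0,0,-1.5,0],[1,0,0,-2,0],[1,0,0,-1,0],[1,0,0,0,0],[1,0,0,0,0]]]}}

```text
t: 6.55
eef_pos: [0.4932, 0.1214, 0.3511]
tool_rot: [180.0, -0.0, -174.3]
wrist_force: [-0.2, -0.5, -0.5]
grip_width: -0.0001
gripper_force: 0.0
```

```bash
python3 - <<'E'
from h import *
look('wrist','w3.png',['clamp_head','punch_head'])
look('side',None,['clamp_head','punch_head'])
T=T_tool()
for h in([.5065,.0115,.134],): print('tool delta cm',100*T[:3,:3].T@(np.array(h)-T[:3,3])-[0,0,17.3])
E
```

```text
wrist clamp_head 0.82 [0.4888 0.1182 0.1061]
wrist clamp_head 0.39 [0.5862 0.2481 0.0176]
wrist punch_head 0.83 [0.51   0.0133 0.1272]
side punch_head 0.59 [0.5107 0.0105 0.139 ]
side punch_head 0.19 [0.4564 0.4588 0.0041]
tool delta cm [ -0.25037816 -11.06783602   4.4111382 ]
```

View pics/w3.png

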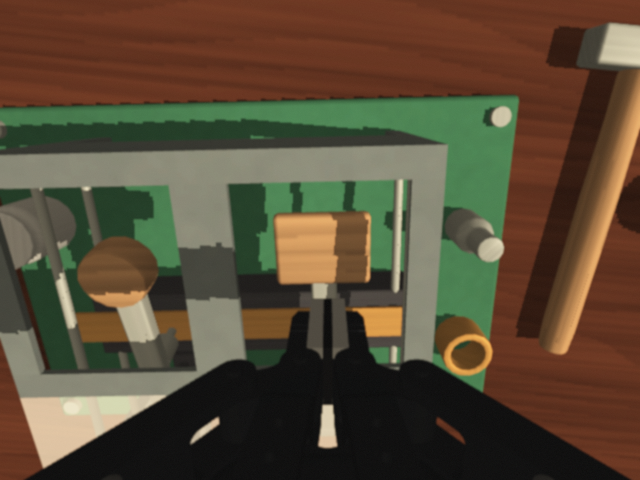

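The paddle now sits low, with its top face at z of about 0.106, so the clamp is down. The knob is at (118,270), still up.

{"fn": "servo_tool", "kwargs": {"increments": [[[1,-0.1,-2.5,0,0],[1,-0.1,-3,0,0],[1,0,-3,0,0],[1,0,-2.5,0,0],[1,0,0,0,0],[1,0,0,0.7,0],[1,0,0,0.8,0],[1,0,0,0,0]]]}}

```text
t: 7.65
eef_pos: [0.5057, 0.0131, 0.3351]
tool_rot: [179.9, -0.2, -174.2]
wrist_force: [-0.8, 0.0, -0.7]
grip_width: 0.0001
gripper_force: 0.0
```

```bash
python3 - <<'E'
from h import *
look('wrist','w4.png',['clamp_head','punch_head','guard'])
E
```

```text
wrist clamp_head 0.85 [0.4895 0.1211 0.1075]
wrist clamp_head 0.19 [0.5886 0.2464 0.0178]
wrist punch_head 0.79 [0.5101 0.0116 0.1314]
wrist guard 0.88 [0.4989 0.0675 0.1447]
```

View pics/w4.png

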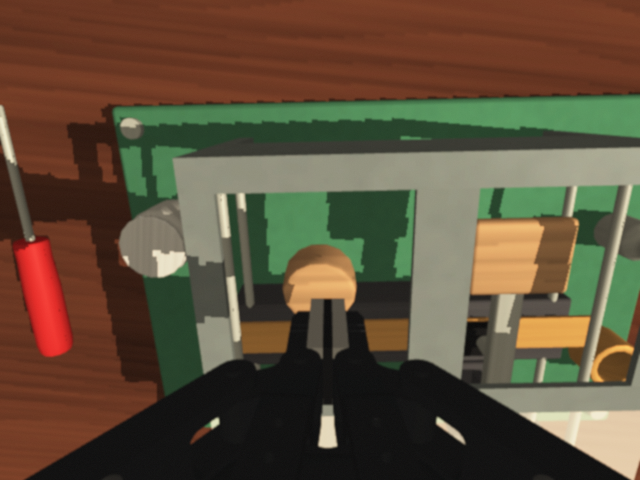

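The knob is centred at (320,283) and the tips sit at u = 328, so I shift about 2 mm in -y and press.

{"fn": "servo_tool", "kwargs": {"increments": [[[1,0,-0.2,1,0],[1,0,0,1,0],[1,0,0,0.5,0],[1,0,0,0.5,0],[1,0,0,0.5,0],[1,0,0,0.5,0],[1,0,0,0.5,0],[1,0,0,0.4,0]]]}}

```text
t: 8.65
eef_pos: [0.5059, 0.0101, 0.2876]
tool_rot: [180.0, -0.1, -174.3]
wrist_force: [-5.1, -1.6, 7.8]
grip_width: 0.0
gripper_force: 3.5
```

{"fn": "servo_tool", "kwargs": {"increments": [[[1,0,0,0.3,0],[1,0,0,0.2,0],[1,0,0,0.2,0],[1,0,0,0.1,0],[1,0,0,0,0],[1,0,0,0,0],[1,0,0,0,0],[1,0,0,0,0]]]}}

```text
t: 9.45
eef_pos: [0.5055, 0.0101, 0.2802]
tool_rot: [-180.0, -0.1, -174.2]
wrist_force: [-8.2, -1.2, 12.0]
grip_width: 0.0003
gripper_force: 6.1
```

{"fn": "servo_tool", "kwargs": {"increments": [[[1,0,0,0.2,0],[1,0,0,0,0],[1,0,0,0,0],[1,0,0,0,0],[1,0,0,0,0],[1,0,0,0,0],[1,0,0,-0.5,0],[1,0,0,-1,0]]]}}

```text
t: 10.25
eef_pos: [0.5064, 0.0102, 0.2931]
tool_rot: [180.0, 0.0, -174.3]
wrist_force: [1.3, 1.5, 3.6]
grip_width: 0.0001
gripper_force: 2.2
```

{"fn": "servo_tool", "kwargs": {"increments": [[[1,0,0,-1,0],[1,0,0,-1,0],[1,0,0,-1.5,0],[1,0,0,-1.5,0],[1,0,0,-2,0],[1,0,0,-2,0],[1,0,0,0,0],[1,0,0,0,0]]]}}

```text
t: 11.05
eef_pos: [0.5061, 0.0102, 0.3823]
tool_rot: [180.0, -0.0, -174.3]
wrist_force: [-0.9, 0.2, -0.3]
grip_width: -0.0001
gripper_force: 0.0
```

```bash
python3 - <<'E'
from h import *
o=bot.get_obs(); print(o['t'],o['wrist_force'])
look('wrist','w5.png',['clamp_head','punch_head','guard'])
E
```

```text
11.05 [-0.87466622  0.21853814 -0.28939577]
wrist clamp_head 0.77 [0.4882 0.1205 0.1062]
wrist punch_head 0.62 [0.5094 0.0129 0.1349]
wrist guard 0.65 [0.501  0.0683 0.1469]
```

View pics/w5.png

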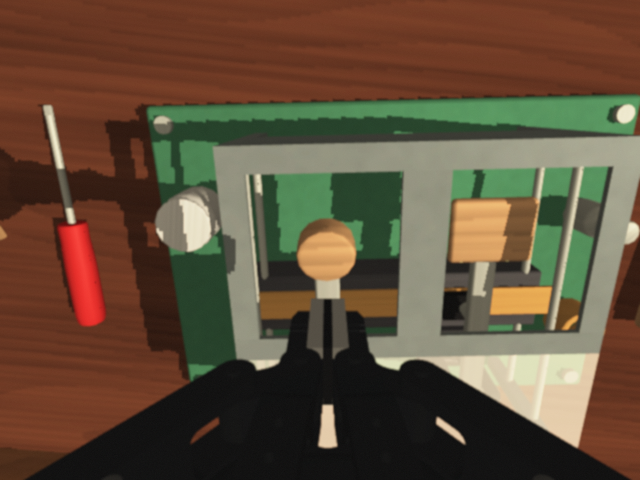

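The knob is back up at z of about 0.135, the clamp is still down at about 0.106, and nothing has shifted. The second press went 2 mm past the depth of the stop and held there for 0.5 s. Handing in.

```bash
python3 -c "
from station import bot
print(bot.hand_in())"
```

```text
the job is handed in; nothing more can be done
None
```

I pressed the clamp lever to its stop and it stayed down, then pressed the punch lever, held it at the bottom for half a second or a little more, and let it spring back up. I took no force reading during the final part of that hold, and the job is handed in (about 11 s on the clock) with no verdict shown.

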